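# Open the touch-latch ring cabinet

### The arm

A 6-joint arm with a two-finger parallel gripper is mounted at the origin on a cart in front of the work surface, level with it; the furniture and walls round the work are solid. World frame = base frame: x ahead of the robot, y to its left, z up, the work surface at z = 0. Lengths are in m, angles in rad, forces in N, time in s.
With the tool pointing down it reaches from about 0.35 to 0.975 m from the base axis. Payload 4.9 kg.
Tool frame: the origin (TCP) lies midway between the tips of the shut fingers; the grasp point (between the pads) lies 19 mm behind it; z points along the fingers, y is the direction in which the jaws open and shut (so a half turn about z gives the same grasp; the last joint's range is limited). The gripper opens to 85 mm and grips with 20 to 120 N. Pads are 22 mm wide; open, the fingers measure 114 mm over their backs; the gripper's body (76 mm by 85 mm) begins 54 mm behind the grasp point. The pads swing forward as they close: fully open they stand 13 mm farther back than shut.
Start: joints at [-1.406, 0.053, 1.613, -0, 1.476, -0.119], TCP at [0.175, -0.6, 0.231] pointing down, gripper open.
Joint ranges: [-3.01, 3.01], [-1.01, 2.22], [0.06, 2.58], [-1.02, 4.17], [0.09, 2.62], [-3.14, 3.14]. Speed limits (rad/s): [2.57, 2.57, 3.14, 3.14, 3.14, 3.14].

### API

Orientations are given as a rotation vector (axis times angle).
In Python, from station import ctrl gives the robot as it stands.
- The arm moves only by the tool apply_moves, never from a script. Its argument "rows" is a list of rows, each a list of 6 numbers: the shift along the tool's x, y, z in cm, then the turn, a rotation vector about the tool's x, y, z in units of 5 degrees (1.0 is 5 degrees). In form: [[x, y, z, rx, ry, rz], ...]. A call has 1 to 20 rows; each row is the pose to reach, as a shift and turn from the pose measured when the call began, along the tool's axes at that moment; what a row does not reach only later rows make up. A row lasts 1/10 s, in which the tool goes at most 50 mm and 8.59 degrees, less where a joint would pass 70% of its speed; a pose out of reach is approached as far as the arm can. A call with a gripper value outside its range is refused whole. "grip" is the closure, from 0 (fully open) to 1 (shut), set as the call begins (left out, the last holds). The fingers move at their own pace and stop on an object; "squeeze" is the grip in N (left out, the last holds). Time passes only in rows, so rows that repeat a pose let the fingers close. It gives the time, the measured TCP pose, the force and the opening at its end, in the units of the state.
- ctrl.get_obs(): the state, without advancing time (a new reading comes with each control period).
- ctrl.get_image(name): name is "side" or "top" or "wrist"; returns a dict with "color" (400x640x3 uint8, blue, green, red), "mtx" (3x3 intrinsics, pixels), "rvec" (rotation vector, rad) and "tvec" (3), from world to camera coordinates, as OpenCV has them. Camera axes: x right, y down, z forward; pixel columns grow to the right and rows downward; lengths in m; the calibration is good to about 2 mm. A picture is of the moment at which its call begins. There is no depth.
- ctrl.finish_job(): hands the job in, once; it reports no verdict.
The state is a dict: "t": time; "q": joint angles; "dq": joint speeds; "effort": joint torques, N m; "tool_pos": TCP position; "tool_rot": TCP orientation; "contact_force": force on the tool from outside, world axes, zero at the start; "wrist_torque": the same for the moment, N m; "opening": finger opening in m.
Only numpy, scipy, OpenCV 4.12 (cv2) and the standard library are available. Lean on these libraries where they do the work, as an engineer would, in place of code of your own. Each camera call takes 0.05 s, during which the arm holds its last target.

### The job

Open the small cabinet with the green door so that the ring box inside can be taken out later: press the shut door in (a brass dot marks the place) until the push catch lets go, take the finger away so that the door springs ajar by itself, then push the door wide open and leave it standing so. Use the fingers only to press and push, never pinching the door between them. Leave the cabinet with the blue door shut and the tins and pliers where they are.

Things in the scene. Friction and masses are not known exactly. Their poses are not given: they have to be found in the camera images.
- green_cabinet: Small cabinet, wooden carcass 110 deep x 130 wide x 130 mm high, with a green door over its whole front, fixed to the bench. Origin at the centre of its underside (z=0); x points from the door to the back, y along the front to the hinge side, z up. The handleless door stands 10 mm clear of the carcass; its outer face is at x = -76 mm.
- green_door (a joint): Hinge angle (rad), vertical axis: 0 to 0.01 = shut, latched; negative = pressed in (firm stop at -0.065, 8 mm at the free edge); positive = swung out (stop at 1.8). Pressing the free edge in by 5 mm or more (about 3 N) trips the catch; when the finger backs off, a spring plunger throws the door to about 0.6 (free edge 70 mm out). Beyond, it turns freely (under 2 N) and stays where left. It does not re-latch.
- green_dot (a point): Centre of the brass dot (18 mm across, flush) on the outer face of the green door, 30 mm below the door's top edge and 20 mm from its free edge, 106 mm from the hinge axis; z = 100 mm. It moves with the door. Its axes when shut are the cabinet's; with the door they turn by the joint value, clockwise seen from above.
- green_hinge (a point): Point on the green door's hinge axis at the height of the door's top (z = 130 mm), at the cabinet's +y side (left as seen from the robot); axes as the cabinet's. Shut, the door reaches from it 126 mm along -y to the free edge, and from 8 to 130 mm above the bench; its outer face is 10 mm in front of the axis, its inner face 1 mm behind, the carcass front 11 mm behind.
- green_face: Green outer panel of the green door, 6 x 130 x 122 mm (origin on the hinge axis at bench height, turns with the door).
- green_liner: Plywood inner panel of the green door, 5 mm thick, 116 mm wide and 108 mm high, set in 7 mm from the face panel's free, top and bottom edges (origin as green_face). Fingers that press on face and liner at the same time count as pinching.
- blue_cabinet: Small cabinet, wooden carcass 110 deep x 130 wide x 130 mm high, with a blue door over its whole front, fixed to the bench. Origin at the centre of its underside (z=0); x points from the door to the back, y along the front to the hinge side, z up. Built exactly like the green one; must stay shut.
- blue_door (a joint): Hinge angle in rad of the blue door; 0 = shut and latched, works like the green one.
- salve_tin: Loose screw tin with a white lid, 64 mm across, 56 high, bystander between the cabinets. Origin at the centre of its underside.
- coffee_tin: Loose open red tin, 56 mm across, 58 high, bystander to the right of the cabinets. Origin at the centre of its underside.
- pliers_b: Loose pliers with blue grips, 126 x 41 x 11 mm, lying at the front right, bystander. Origin at the centre of the underside.

How it is judged:
By the outcome, as a careful person would: the job done as asked, in the order asked, and still so for the second after the job is handed in, with the robot touching nothing.
It also fails if it takes over 45 s, if anything falls off the work surface, if the arm or the gripper's body presses on something with over 40 N, if the wrist force passes 120 N, or if a joint passes its speed limit or range.

## Working session

There is one attempt and no reset: what is moved stays moved. The work goes in short steps, Python scripts to look and compute and a tool call to move; the robot and the scene stay as the last step left them, time stands still between calls to the robot, and variables do not carry over. Pictures are saved under pics/ and viewed, and the job is handed in when it is done.

Besides the shell and the picture viewer there is one more tool, called after "Request:" as name([rows], argument=value, ...), one row to a line, values as JSON. apply_moves: Moves the arm, as the interface text tells. Its arguments: {"type":"object","properties":{"rows":{"type":"array","items":{"type":"array","items":{"type":"number"}}},"grip":{"type":"number"},"squeeze":{"type":"number"}},"required":["rows"]}

```bash
mkdir -p pics; cat > h.py <<'E'
import cv2,numpy as np
from station import ctrl
def snap(n,tag):
    d=ctrl.get_image(n); cv2.imwrite(f'pics/{tag}.png',d['color'])
    np.savez(f'pics/{tag}.npz',**{k:np.array(d[k]) for k in('mtx','rvec','tvec')}); return d
def ray(tag,u,v):
    d=np.load(f'pics/{tag}.npz'); R=cv2.Rodrigues(d['rvec'])[0]; c=-R.T@d['tvec'].ravel()
    r=R.T@np.linalg.inv(d['mtx'])@np.array([u,v,1.]); return c,r
def onz(tag,u,v,z):
    c,r=ray(tag,u,v); return c+r*(z-c[2])/r[2]
def proj(tag,P):
    d=np.load(f'pics/{tag}.npz'); return cv2.projectPoints(np.array(P,float).reshape(-1,3),d['rvec'],d['tvec'],d['mtx'],None)[0].reshape(-1,2)
E
python3 - <<'E'
from h import *
for n in('side','top'):snap(n,n+'0')
o=ctrl.get_obs();print(o['t'],o['tool_pos'],o['tool_rot'],o['opening'])
E
```

```text
0.1 [ 0.17491504 -0.5994159   0.23014158] [-3.10809709e+00 -4.44071412e-01  3.90341864e-05] 0.08560255964593987
```

View pics/side0.png

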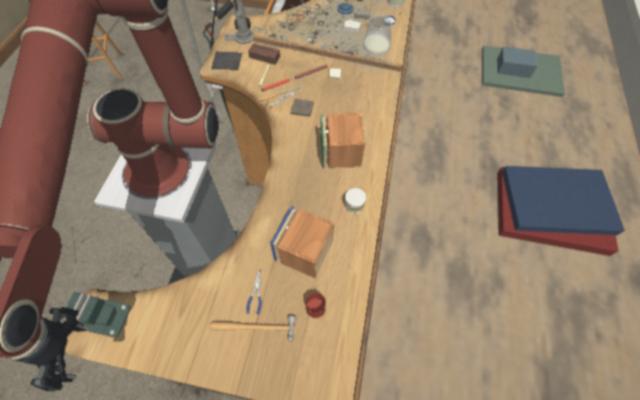

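View pics/top0.png

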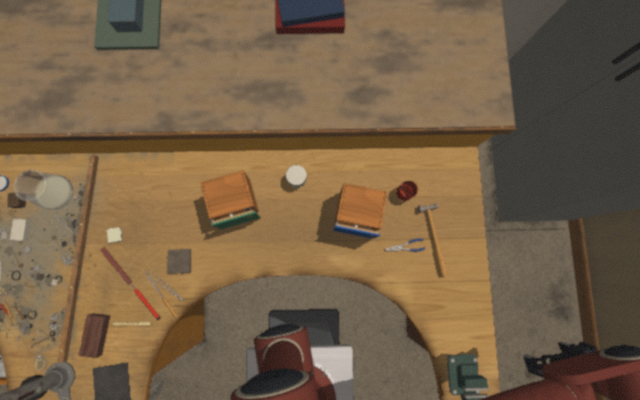

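```bash
python3 - <<'E'
from h import *
a=cv2.imread('pics/top0.png')[160:250,190:270];cv2.imwrite('pics/topc.png',cv2.resize(a,None,fx=6.5,fy=6.5,interpolation=cv2.INTER_CUBIC))
a=cv2.imread('pics/side0.png')[100:180,305:385];cv2.imwrite('pics/sidec.png',cv2.resize(a,None,fx=7,fy=7,interpolation=cv2.INTER_CUBIC))
E
```

```text
(no output)
```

View pics/topc.png

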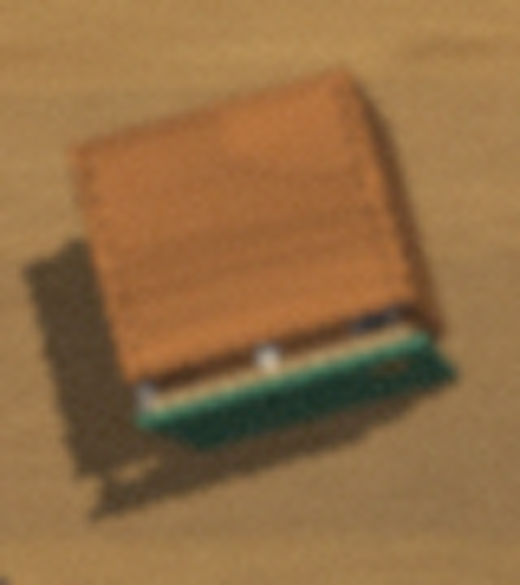

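View pics/sidec.png

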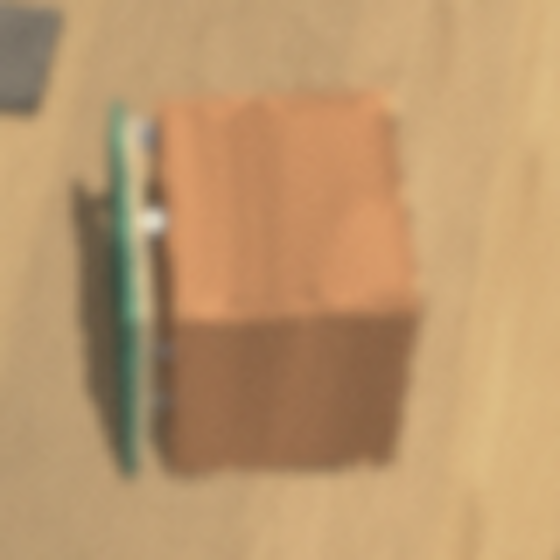

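```bash
cat > fit.py <<'E'
from h import *
from scipy.optimize import least_squares
loc=np.array([[.055,.065,.13],[.055,-.065,.13],[-.055,-.065,.13],[-.055,.065,.13]])
top=np.array([[75,148],[345,68],[412,305],[128,382]])/6.5+[190,160]-.5+.5/6.5
side=np.array([[392,95],[415,312],[178,318],[160,100]])/7+[305,100]-.5+.5/7
def W(p,L):
    L=np.asarray(L,float);c,s=np.cos(p[2]),np.sin(p[2])
    return np.c_[p[0]+c*L[:,0]-s*L[:,1],p[1]+s*L[:,0]+c*L[:,1],L[:,2]]
def f(p,wh):
    r=[]
    if 't' in wh:r.append(proj('top0',W(p,loc))-top)
    if 's' in wh:r.append(proj('side0',W(p,loc))-side)
    return np.concatenate(r).ravel()
if __name__=='__main__':
  for q in top: print(onz('top0',*q,.13))
  for wh in('t','s','ts'):
    r=least_squares(f,[.6,.2,.2],args=(wh,));print(wh,r.x,np.round(r.fun,1))
  p=r.x
  print('dot',W(p,[[-.076,-.041+.000,.1]]),'hinge',W(p,[[-.066,.065,.13]]))
  print('in top px', (proj('top0',W(p,[[-.076,-.041,.1],[-.076,.065,.13],[-.076,-.061,.13]]))-[190,160])*6.5)
E
python3 fit.py
```

```text
[0.6373939  0.27029805 0.13      ]
[0.67161428 0.15152923 0.13      ]
[0.56433159 0.12134785 0.13      ]
[0.53273963 0.24469679 0.13      ]
t [0.60155013 0.19695024 0.26124524] [-1.3 -0.1  1.1  0.   0.5 -0.3 -0.3  0.4]
s [0.60394906 0.19643179 0.24276863] [ 0.2 -0.4  0.8  0.2 -0.8  0.3 -0.2 -0.3]
ts [0.60261929 0.19683285 0.2539217 ] [-1.1 -0.7  1.3 -0.2  0.4 -0.5 -0.4 -0.1 -0.4 -0.7  0.6 -0.1 -0.9  0.3
 -0.8 -0.3]
dot [[0.53935552 0.13805618 0.1       ]] hinge [[0.52240748 0.24316928 0.13      ]]
in top px [[381.47829964 367.9535324 ]
 [133.58350175 424.81331924]
 [415.14068823 347.23229179]]
```

Request:
apply_moves([
  [1,-1,0,0,0,0],
  [4,-3,0,0,0,0],
  [7,-6,0,0,0,0],
  [10,-8,0,0,0,0],
  [13,-11,0,0,0,0],
  [16,-13,0,0,0,0],
  [19,-15,0,0,0,0],
  [22,-18,0,0,0,0],
  [25,-20,0,0,0,0],
  [28,-23,0,0,0,0],
  [31,-25,0,0,0,0],
  [33,-27,0,0,0,0],
  [34,-30,0,0,0,0],
  [35,-33,0,0,0,0],
  [36,-36,0,0,0,0],
  [36,-36,0,0,0,0],
], grip=1)

```text
t: 1.7
tool_pos: [0.4193, -0.1496, 0.2304]
tool_rot: [-3.106, -0.451, -0.0]
contact_force: [-0.2, 0.2, -0.1]
opening: -0.0002
```

```bash
python3 - <<'E'
from h import *
o=ctrl.get_obs();print(o)
from scipy.spatial.transform import Rotation as R
M=R.from_rotvec(o['tool_rot']).as_matrix();print(M)
print('to (.42,.10,.2)',100*M.T@(np.array([.42,.10,.2])-o['tool_pos']))
E
```

```text
{'t': 1.7, 'q': array([-0.51173272, -0.40003434,  2.01219442,  0.00259177,  1.53137391,
        0.77064151]), 'dq': array([-0.05167279,  0.02808607, -0.02600938, -0.03518249, -0.02730761,
       -0.03986416]), 'effort': array([  1.08805049, -20.84233224, -37.37662911,   0.21064037,
         0.13133439,   0.22626555]), 'tool_pos': array([ 0.41929264, -0.1495578 ,  0.23039747]), 'tool_rot': array([-3.10580258e+00, -4.50856049e-01, -6.43348675e-05]), 'contact_force': array([-0.15409595,  0.20471738, -0.1227849 ]), 'wrist_torque': array([0.00973302, 0.04871938, 0.0049041 ]), 'opening': -0.00023983120565278308}
[[ 9.58723758e-01  2.84338839e-01 -4.24346983e-04]
 [ 2.84338707e-01 -9.58718522e-01  3.20857922e-03]
 [ 5.05494379e-04 -3.19679940e-03 -9.99994762e-01]]
to (.42,.10,.2) [  7.16217372 -23.89573816   3.11977353]
```

Request:
apply_moves([
  [1,-3,0,0,0,0],
  [2,-6,0,0,0,0],
  [3,-9,0,0,0,0.2],
  [4,-12,0,0,0,0.4],
  [5,-15,0,0,0,0.4],
  [6,-18,0,0,0,0.4],
  [7,-21,0,0,0,0.4],
  [7.2,-24,0,0,0,0.4],
  [7.2,-24,0,0,0,0.4],
  [7.2,-24,0,0,0,0.4],
], grip=1)

```text
t: 2.7
tool_pos: [0.4198, 0.1011, 0.2309]
tool_rot: [-3.113, -0.399, 0.001]
contact_force: [0.1, -0.6, -1.0]
opening: 0.0001
```

```bash
python3 - <<'E'
from h import *
for n in('wrist','top','side'):snap(n,n+'1')
o=ctrl.get_obs();print(o['tool_pos'],o['tool_rot'],o['contact_force'])
E
```

```text
[0.42016217 0.10010864 0.23106142] [-3.11382001e+00 -3.94402302e-01  2.16119930e-04] [ 0.68983268 -0.12625023 -0.14523559]
```

View pics/wrist1.png

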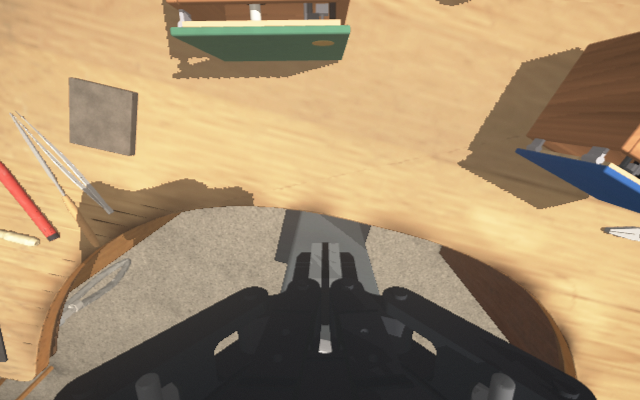

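View pics/side1.png

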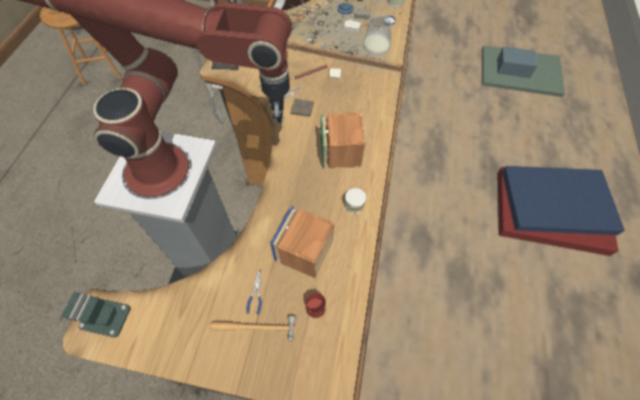

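```bash
python3 - <<'E'
from h import *
print(onz('wrist1',322,43,.10),onz('wrist1',172,29,.13),onz('wrist1',349,27,.13), onz('wrist1',172,36,.13))
from fit import W
p=[.6026,.1968,.254]
L=[[-.076,-.045,.1],[-.076,.065,.13],[-.076,-.065,.13]]
print(W(p,L));print(proj('wrist1',W(p,L)))
a=cv2.imread('pics/wrist1.png')[0:90,150:370];cv2.imwrite('pics/w1c.png',cv2.resize(a,None,fx=3.6,fy=3.6,interpolation=cv2.INTER_CUBIC))
E
```

```text
[0.54080798 0.13625553 0.1       ] [0.51717246 0.24080129 0.13      ] [0.55025054 0.1184171  0.13      ] [0.51265653 0.24031023 0.13      ]
[[0.54034595 0.13414672 0.1       ]
 [0.51270541 0.24061738 0.13      ]
 [0.5453715  0.11478842 0.13      ]]
[[324.36598279  44.33060655]
 [171.57965333  35.80725449]
 [351.99112105  35.80260909]]
```

View pics/w1c.png

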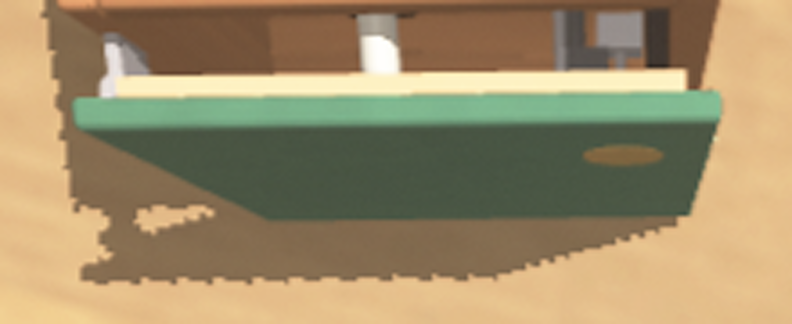

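Request:
apply_moves([
  [0,-0.4,3,0,0.5,0],
  [0,-0.4,6,0,1,0],
  [0,-0.4,9,0,1.5,0],
  [0,-0.4,12,0,2,0],
  [1,-0.4,13.3,0,2,0],
  [3,-0.4,13.3,0,2,0],
  [5,-0.4,13.3,0,2,0],
  [7,-0.4,13.3,0,2,0],
  [8.5,-0.4,13.3,0,2,0],
  [9.5,-0.4,13.3,0,2,0],
  [9.5,-0.4,13.3,0,2,0],
  [9.5,-0.4,13.3,0,2,0],
])

```text
t: 4.05
tool_pos: [0.5107, 0.1275, 0.0978]
tool_rot: [-3.081, -0.389, -0.268]
contact_force: [-0.2, -0.5, 0.1]
opening: 0.0
```

```bash
python3 - <<'E'
from h import *
from scipy.spatial.transform import Rotation as R
for n in('wrist','top'):snap(n,n+'2')
o=ctrl.get_obs();print(o['tool_pos'],o['tool_rot'],o['contact_force'])
M=R.from_rotvec(o['tool_rot']).as_matrix();print(M)
print(100*M.T@(np.array([.5406,.1355,.1])-o['tool_pos']))
a=cv2.imread('pics/top2.png')[160:250,190:270];cv2.imwrite('pics/t2c.png',cv2.resize(a,None,fx=6.5,fy=6.5,interpolation=cv2.INTER_CUBIC))
E
```

```text
[0.5104559  0.12770834 0.09787487] [-3.08081021 -0.38918755 -0.26844709] [ 0.5978953  -0.55937209 -0.35481395]
[[ 0.953989    0.24893021  0.16714886]
 [ 0.24467328 -0.96851702  0.04593228]
 [ 0.17332045 -0.00292203 -0.98486115]]
[ 3.10318779 -0.0048793   0.33034779]
```

View pics/wrist2.png

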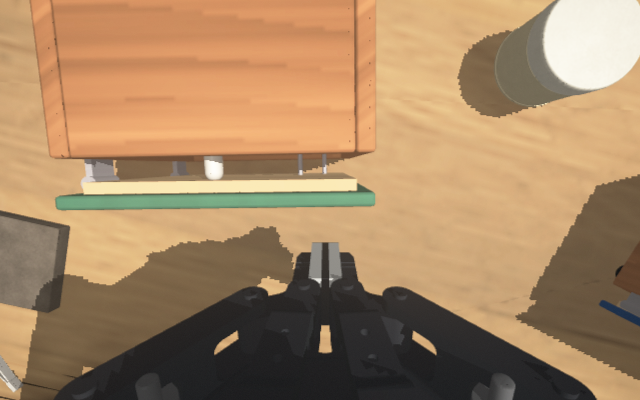

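View pics/t2c.png

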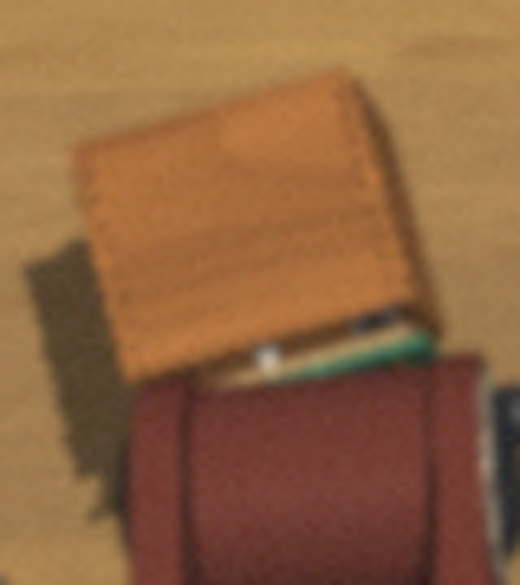

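Request:
apply_moves([
  [0.5,0,0.1,0,0,0],
  [1.0,0,0.2,0,0,0],
  [1.4,0,0.24,0,0,0],
  [1.7,0,0.29,0,0,0],
  [1.9,0,0.33,0,0,0],
  [2.0,0,0.35,0,0,0],
  [2.1,0,0.36,0,0,0],
  [2.2,0,0.38,0,0,0],
  [2.2,0,0.38,0,0,0],
])

```text
t: 5.05
tool_pos: [0.5318, 0.1332, 0.0978]
tool_rot: [-3.081, -0.389, -0.267]
contact_force: [-2.1, -0.8, 0.3]
opening: 0.0
```

Request:
apply_moves([
  [0.1,0,0.02,0,0,0],
  [0.2,0,0.03,0,0,0],
  [0.3,0,0.05,0,0,0],
  [0.3,0,0.05,0,0,0],
])

```text
t: 5.45
tool_pos: [0.5347, 0.1339, 0.0977]
tool_rot: [-3.081, -0.389, -0.267]
contact_force: [-2.8, -1.7, 1.2]
opening: 0.0003
```

```bash
python3 - <<'E'
from h import *
for n in('wrist',):snap(n,n+'3')
o=ctrl.get_obs();print(o['tool_pos'],o['contact_force'])
E
```

```text
[0.53472292 0.13385969 0.09774893] [-0.99182201 -0.2018679   0.8389851 ]
```

View pics/wrist3.png

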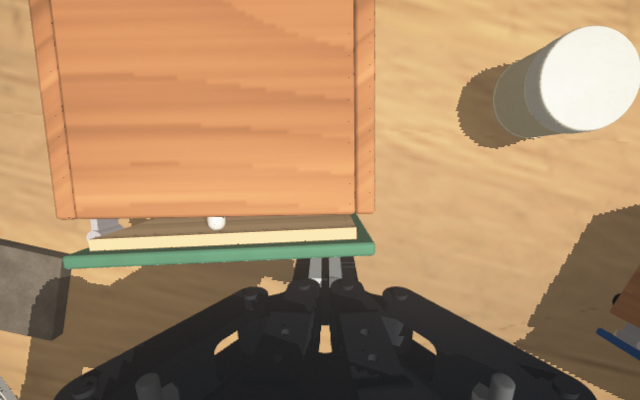

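Request:
apply_moves([
  [0.1,0,0.02,0,0,0],
  [0.2,0,0.03,0,0,0],
  [0.2,0,0.03,0,0,0],
])

```text
t: 5.8
tool_pos: [0.5367, 0.1343, 0.0977]
tool_rot: [-3.081, -0.389, -0.267]
contact_force: [-1.1, -2.6, 0.3]
opening: -0.0001
```

Request:
apply_moves([
  [0.1,0,0.02,0,0,0],
  [0.15,0,0.03,0,0,0],
  [0.15,0,0.03,0,0,0],
])

```text
t: 6.1
tool_pos: [0.5383, 0.1347, 0.0977]
tool_rot: [-3.081, -0.389, -0.267]
contact_force: [-2.7, -1.7, 0.4]
opening: -0.0001
```

Request:
apply_moves([
  [-2,0,-0.35,0,0,0],
  [-5,0,-0.9,0,0,0],
  [-8,0,-1.4,0,0,0],
  [-11,0,-1.9,0,0,0],
  [-11.5,0,-2,0,0,0],
  [-11.5,0,-2,0,0,0],
])

```text
t: 6.7
tool_pos: [0.4255, 0.1058, 0.098]
tool_rot: [-3.081, -0.389, -0.271]
contact_force: [0.8, 0.1, -0.5]
opening: -0.0003
```

```bash
python3 - <<'E'
from h import *
for n in('wrist','top','side'):snap(n,n+'4')
o=ctrl.get_obs();print(o['tool_pos'],o['contact_force'])
E
```

```text
[0.4265658  0.10586704 0.09838194] [0.17843419 0.81800198 0.13106155]
```

View pics/wrist4.png

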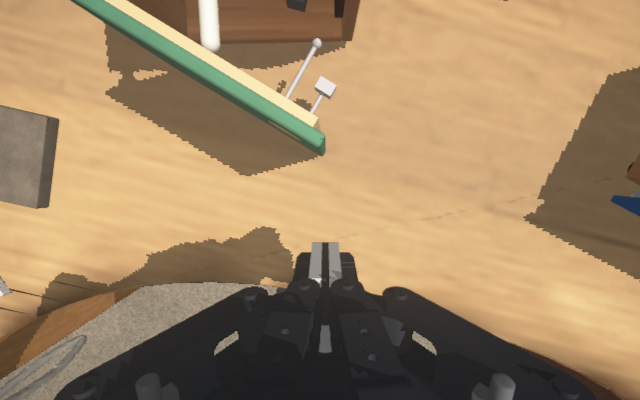

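View pics/top4.png

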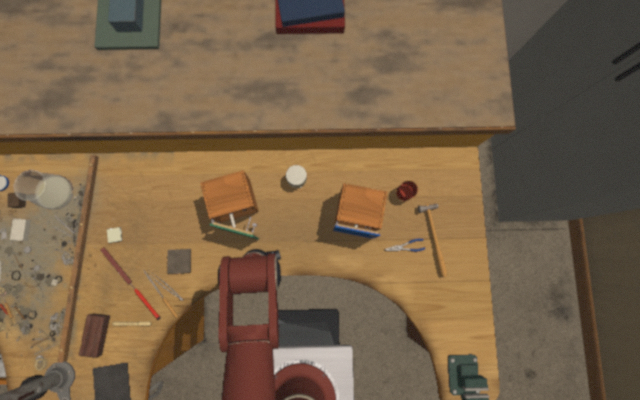

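```bash
python3 - <<'E'
from h import *
a=cv2.imread('pics/top4.png')[165:245,195:275];cv2.imwrite('pics/t4c.png',cv2.resize(a,None,fx=7,fy=7,interpolation=cv2.INTER_CUBIC))
a=cv2.imread('pics/side4.png')[90:180,295:385];cv2.imwrite('pics/s4c.png',cv2.resize(a,None,fx=6.5,fy=6.5,interpolation=cv2.INTER_CUBIC))
a=cv2.imread('pics/wrist4.png')[0:180,60:370];cv2.imwrite('pics/w4c.png',cv2.resize(a,None,fx=2.5,fy=2.5,interpolation=cv2.INTER_CUBIC))
E
```

```text
(no output)
```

View pics/t4c.png

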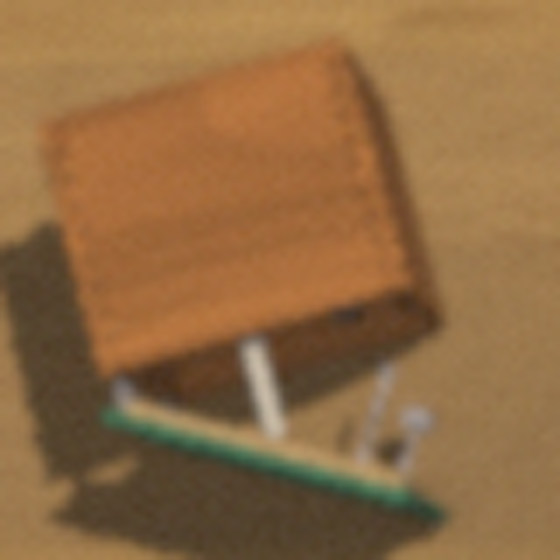

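View pics/s4c.png

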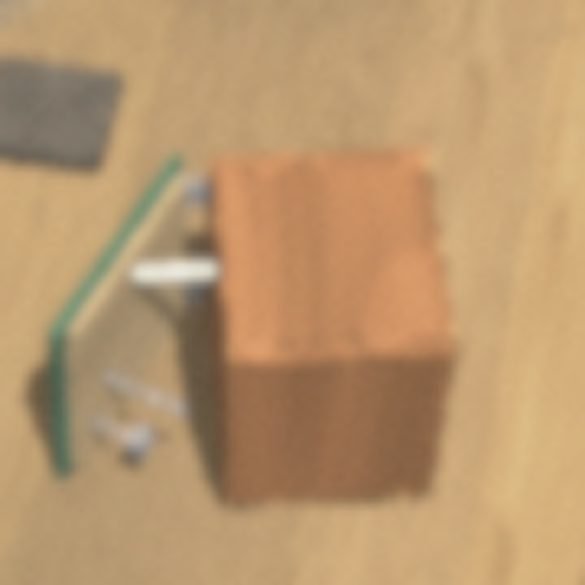

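View pics/w4c.png

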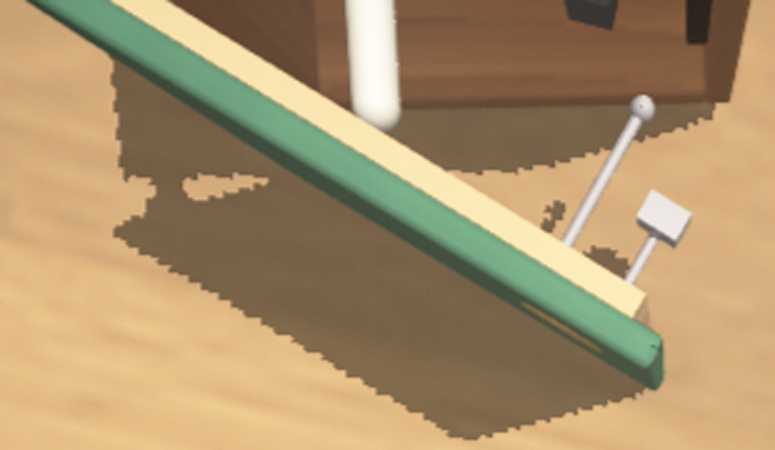

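```bash
python3 - <<'E'
from h import *
def tri(obs):
    A=np.zeros((3,3));b=np.zeros(3)
    for t,u,v in obs:
        c,r=ray(t,u,v);r=r/np.linalg.norm(r);P=np.eye(3)-np.outer(r,r);A+=P;b+=P@c
    X=np.linalg.solve(A,b);return X,[np.round(proj(t,X)[0]-[u,v],1) for t,u,v in obs]
T=lambda x,y:('top4',x/7+195,y/7+165);S=lambda x,y:('side4',x/6.5+295,y/6.5+90);Wc=lambda x,y:('wrist4',x/2.5+60,y/2.5)
for n,l in dict(ball=[T(388,368),Wc(642,107),S(182,410)],sq=[T(415,420),Wc(664,218),S(137,440)],freetop=[T(442,516),Wc(655,350),S(55,335)],rod=[T(277,432),S(132,272),Wc(375,118)],ballbase=[Wc(568,245),S(108,378),T(365,460)]).items():
    X,e=tri(l);print(n,X,e)
    c,s=np.cos(.254),np.sin(.254);d=X[:2]-[.5234,.239];print('  cab frame rel hinge',c*d[0]+s*d[1],-s*d[0]+c*d[1])
E
```

```text
ball [0.54264552 0.14105249 0.05574276] [array([-0.4, -0.2]), array([1.5, 0.7]), array([-0.2,  0.1])]
  cab frame rel hinge -0.005983991496763579 -0.09964083490869947
sq [0.52197408 0.13090506 0.03836488] [array([-0.1, -0.3]), array([0.4, 1.6]), array([-0., -0.])]
  cab frame rel hinge -0.028542011026422284 -0.10426841585231703
freetop [0.47955587 0.1162023  0.12702613] [array([-3.3, -2.4]), array([13.3,  8.8]), array([-1.7,  0.8])]
  cab frame rel hinge -0.07329370675605712 -0.10784069699890261
rod [0.50927202 0.17762108 0.11327802] [array([-0.5, -0. ]), array([-0.2, -0.1]), array([4.4, 0.2])]
  cab frame rel hinge -0.029097832618363136 -0.055859535589528365
ballbase [0.50343749 0.14945616 0.06188417] [array([1.5, 4. ]), array([ 0.1, -0.1]), array([-0.3, -0.6])]
  cab frame rel hinge -0.04182237707784622 -0.08165470411430562
```

```bash
cat > plan.py <<'E'
from h import *
from scipy.spatial.transform import Rotation as R
H=np.array([.5234,.239]);Y=.254
def cab(d): c,s=np.cos(Y),np.sin(Y);return np.array([c*d[0]+s*d[1],-s*d[0]+c*d[1]])
def wor(d): c,s=np.cos(Y),np.sin(Y);return H+np.array([c*d[0]-s*d[1],s*d[0]+c*d[1]])
def fpos(th,r,gap,h=.012): return wor(r*np.array([-np.sin(th),-np.cos(th)])+(h+gap)*np.array([np.cos(th),-np.sin(th)]))
def rows(targets):  # (x,y,z,yawcw,tilt deg)
    o=ctrl.get_obs();M=R.from_rotvec(o['tool_rot']).as_matrix();p=o['tool_pos']
    print(o['t'],p,o['q'][5])
    for x,y,z,yw,ti in targets:
        yaw=Y-yw
        b=np.array([[np.cos(yaw),np.sin(yaw),0],[np.sin(yaw),-np.cos(yaw),0],[0,0,-1]])@R.from_rotvec([0,np.radians(ti),0]).as_matrix()
        print(np.round(np.r_[100*M.T@(np.array([x,y,z])-p),np.degrees(R.from_matrix(M.T@b).as_rotvec())/5],1).tolist())
E
python3 - <<'E'
from plan import *
L=lambda x,y:cab(onz('wrist4',x/2.5+60,y/2.5,.13)[:2]-H)
a=L(652,348);b=L(90,42);b2=L(320,172);print(a,b,b2);d=a-b;print(np.arctan2(-d[0],-d[1]))
a=L(645,290);b=L(180,8);d=a-b;print(np.arctan2(-d[0],-d[1]))
for r in(.22,.19,.10):
  print(fpos(.55,r,.012))
p0=fpos(.55,.22,.012);p1=fpos(.55,.10,.012)
rows([(.4255,.05,.098,.2,0),(.46,.02,.098,.4,-5),(*p0,.092,.55,-10),(*p1,.092,.55,-10)])
E
```

```text
[-0.06970771 -0.10201062] [-0.02414591 -0.01755683] [-0.04299844 -0.05116533]
0.4947367670839699
0.5373833983887253
[0.48218303 0.02156688]
[0.49093393 0.05026221]
[0.51718661 0.13634819]
6.85 [0.4265658  0.10586704 0.09838194] 1.354814691799591
[-1.5, 5.4, -0.2, -0.2, -2.0, 2.3]
[1.1, 9.1, 0.2, -0.2, -3.0, 4.6]
[3.1, 9.6, 1.2, -0.0, -3.9, 6.3]
[9.3, -0.7, 2.3, -0.0, -3.9, 6.3]
```

```bash
python3 - <<'E'
from h import *
print(onz('wrist1',517,151,.13),onz('top0',300,176,.056))
E
```

```text
[ 0.49927318 -0.03547736  0.13      ] [ 0.66829393 -0.01244186  0.056     ]
```

Request:
apply_moves([
  [-0.7,2.7,0,0,-1,1],
  [-1.5,5.4,-0.2,-0.1,-2,2.3],
  [0,8,0,-0.1,-2.6,3.5],
  [1.5,9.2,0.4,-0.1,-3.2,4.9],
  [3.1,9.6,1.2,0,-3.9,6.3],
  [3.1,9.6,1.2,0,-3.9,6.3],
  [3.1,9.6,1.2,0,-3.9,6.3],
])

```text
t: 7.55
tool_pos: [0.4826, 0.021, 0.0909]
tool_rot: [-3.068, 0.454, 0.272]
contact_force: [-0.5, -0.6, 0.0]
opening: 0.0002
```

```bash
python3 - <<'E'
from plan import *
snap('wrist','wrist5');snap('side','side5')
p1=fpos(.55,.10,.012)
rows([(*p1,.092,.55,-10)])
a=cv2.imread('pics/side5.png')[80:230,230:400];cv2.imwrite('pics/s5c.png',cv2.resize(a,None,fx=3.5,fy=3.5,interpolation=cv2.INTER_CUBIC))
E
```

```text
7.65 [0.48181118 0.02132815 0.09163807] 1.7279247903636936
[0.1, -12.0, -0.0, -0.0, 0.0, 0.0]
```

View pics/wrist5.png

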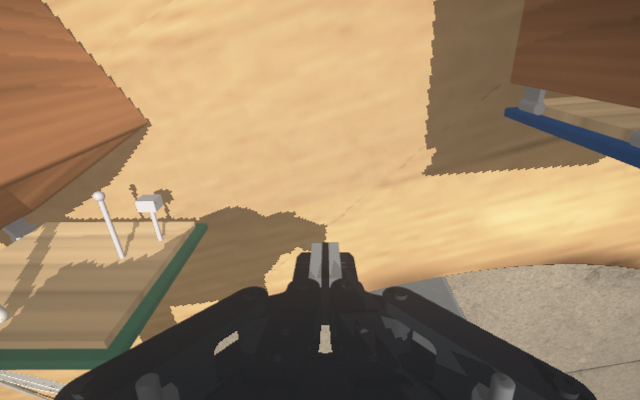

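View pics/s5c.png

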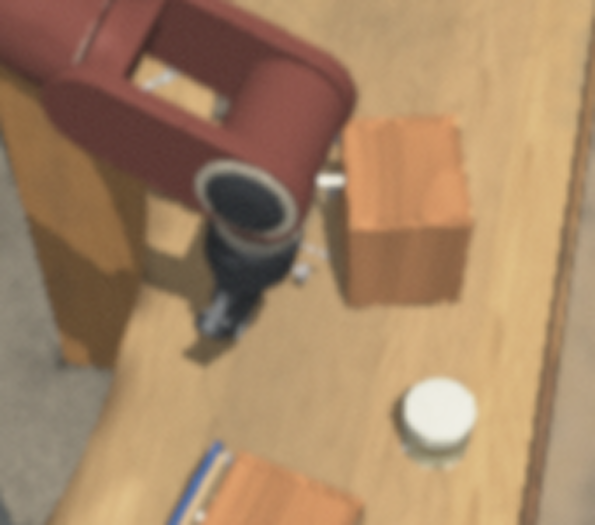

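Request:
apply_moves([
  [0,-2,0,0,0,0],
  [0,-4,0,0,0,0],
  [0,-6,0,0,0,0],
  [0,-8,0,0,0,0],
  [0,-10,0,0,0,0],
  [0,-11,0,0,0,0],
  [0,-12,0,0,0,0],
  [0,-12,0,0,0,0],
])

```text
t: 8.45
tool_pos: [0.5165, 0.1369, 0.0923]
tool_rot: [-3.069, 0.452, 0.268]
contact_force: [-0.0, 0.0, 0.8]
opening: 0.0001
```

```bash
python3 - <<'E'
from plan import *
snap('wrist','wrist6');snap('side','side6')
ths=[.5,.6,.7,.8,.9,1.0,1.1,1.2,1.3,1.4,1.45]
rows([(*fpos(t,.10,0),.092,min(t,1.15),-10) for t in ths])
print(ctrl.get_obs()['contact_force'])
a=cv2.imread('pics/side6.png')[80:230,230:400];cv2.imwrite('pics/s6c.png',cv2.resize(a,None,fx=3.5,fy=3.5,interpolation=cv2.INTER_CUBIC))
E
```

```text
8.55 [0.51636412 0.13588303 0.09197159] 1.9296815157540896
[-0.6, -0.1, 0.1, -0.1, 0.0, -0.5]
[-1.6, -0.0, 0.3, 0.1, 0.0, 0.6]
[-2.6, -0.0, 0.5, 0.3, 0.0, 1.7]
[-3.6, -0.1, 0.6, 0.5, 0.0, 2.9]
[-4.6, -0.3, 0.8, 0.7, 0.0, 4.0]
[-5.5, -0.6, 1.0, 0.9, 0.0, 5.1]
[-6.4, -0.9, 1.1, 1.1, 0.0, 6.2]
[-7.3, -1.4, 1.3, 1.2, 0.0, 6.8]
[-8.1, -2.0, 1.4, 1.2, 0.0, 6.8]
[-8.9, -2.6, 1.6, 1.2, 0.0, 6.8]
[-9.3, -2.9, 1.6, 1.2, 0.0, 6.8]
[-0.38229474  0.30722729  0.32029453]
```

View pics/wrist6.png

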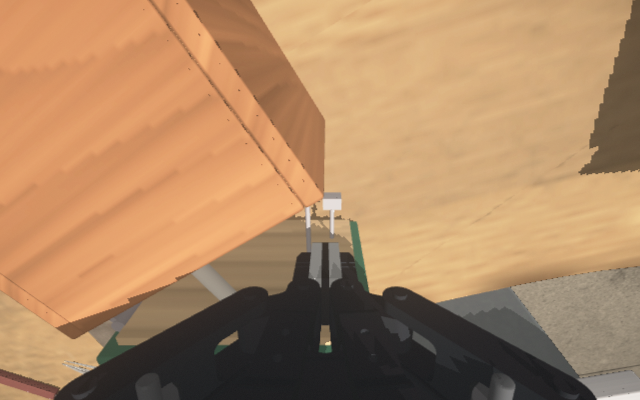

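View pics/s6c.png

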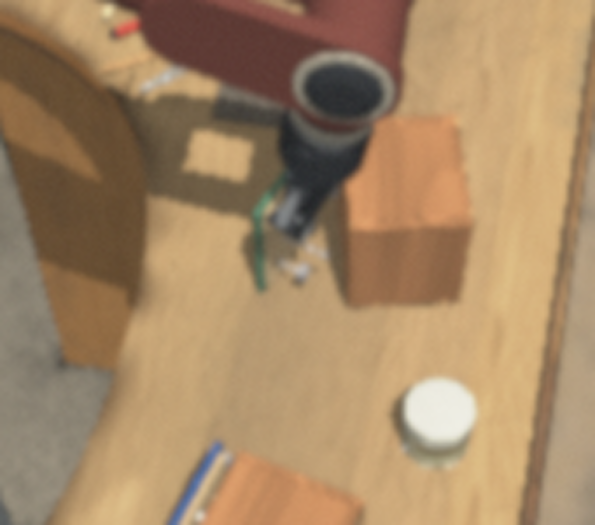

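Request:
apply_moves([
  [-0.6,0,0.1,0,0,0],
  [-1.1,0,0.2,0,0,0],
  [-1.6,0,0.3,0.1,0,0.6],
  [-2.1,0,0.4,0.2,0,1.1],
  [-2.6,0,0.5,0.3,0,1.7],
  [-3.1,-0.1,0.5,0.4,0,2.3],
  [-3.6,-0.1,0.6,0.5,0,2.9],
  [-4.1,-0.2,0.7,0.6,0,3.4],
  [-4.6,-0.3,0.8,0.7,0,4],
  [-4.6,-0.3,0.8,0.7,0,4],
])

```text
t: 9.55
tool_pos: [0.4716, 0.1521, 0.0919]
tool_rot: [-2.914, 0.979, 0.257]
contact_force: [0.6, 0.7, 0.1]
opening: -0.0001
```

```bash
python3 - <<'E'
from plan import *
snap('wrist','wrist7');snap('side','side7')
ths=[.9,1.0,1.1,1.2,1.3,1.4,1.5]
rows([(*fpos(t,.10,0),.092,min(t,1.2),-10) for t in ths])
o=ctrl.get_obs();print(o['contact_force'],o['q'])
a=cv2.imread('pics/side7.png')[80:230,230:400];cv2.imwrite('pics/s7c.png',cv2.resize(a,None,fx=3.5,fy=3.5,interpolation=cv2.INTER_CUBIC))
E
```

```text
9.65 [0.47230031 0.15207419 0.09212469] 2.277370264660511
[0.0, -0.0, 0.0, -0.0, 0.0, -0.0]
[-0.9, 0.1, 0.2, 0.2, 0.0, 1.1]
[-1.9, 0.0, 0.4, 0.4, 0.0, 2.2]
[-2.9, -0.1, 0.5, 0.6, 0.0, 3.4]
[-3.9, -0.3, 0.7, 0.6, 0.0, 3.4]
[-4.8, -0.7, 0.9, 0.6, 0.0, 3.4]
[-5.7, -1.1, 1.0, 0.6, 0.0, 3.4]
[ 0.49648957 -0.04304002 -0.49292225] [ 0.0932445  -0.04975017  1.96597181  0.12200561  1.35649769  2.27737026]
```

View pics/wrist7.png

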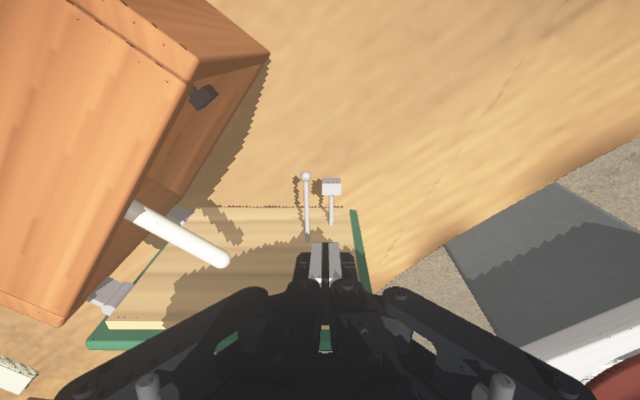

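View pics/s7c.png

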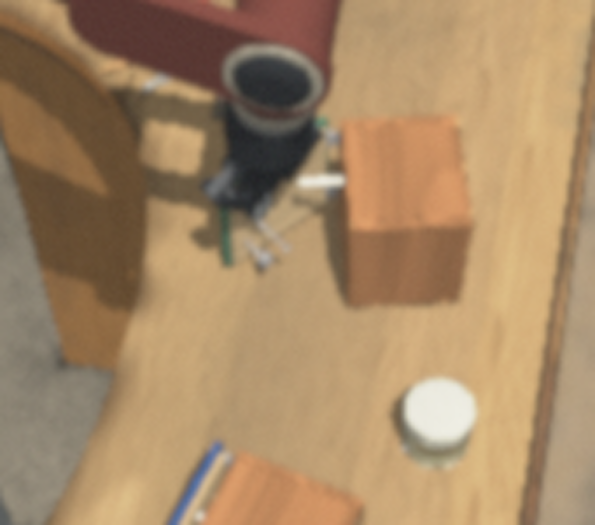

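Request:
apply_moves([
  [-0.5,0,0.1,0.1,0,0.6],
  [-0.9,0.1,0.2,0.2,0,1.1],
  [-1.4,0,0.3,0.3,0,1.7],
  [-1.9,0,0.4,0.4,0,2.2],
  [-2.4,-0.1,0.5,0.5,0,2.8],
  [-2.9,-0.1,0.5,0.6,0,3.4],
  [-3.4,-0.2,0.6,0.6,0,3.4],
  [-3.9,-0.3,0.7,0.6,0,3.4],
  [-4.4,-0.5,0.8,0.6,0,3.4],
  [-4.8,-0.7,0.9,0.6,0,3.4],
  [-5.3,-0.9,1.0,0.6,0,3.4],
  [-5.7,-1.1,1.0,0.6,0,3.4],
  [-5.7,-1.1,1.0,0.6,0,3.4],
])

```text
t: 10.95
tool_pos: [0.4324, 0.1962, 0.0922]
tool_rot: [-2.715, 1.392, 0.24]
contact_force: [-0.7, 0.6, 0.0]
opening: -0.0002
```

```bash
python3 - <<'E'
from plan import *
snap('wrist','wrist8');snap('side','side8')
o=ctrl.get_obs();print(o['contact_force'],o['q'])
p=fpos(1.5,.10,0.0);q=fpos(1.5,.10,.09);print(p,q)
rows([(*p,.092,1.2,-10),(*fpos(1.5,.1,.03),.092,1.2,-10),(*q,.092,1.2,-10),(*q,.2,1.2,-10)])
a=cv2.imread('pics/side8.png')[80:230,230:400];cv2.imwrite('pics/s8c.png',cv2.resize(a,None,fx=3.5,fy=3.5,interpolation=cv2.INTER_CUBIC))
E
```

```text
[ 0.26882948 -0.59077111  0.84124884] [ 0.17315124 -0.14761202  2.05609021  0.16437271  1.31312314  2.6436494 ]
[0.43245782 0.19571583] [0.46117823 0.11042142]
11.05 [0.43262512 0.19589066 0.09223858] 2.643649397574577
[0.0, 0.0, 0.0, -0.0, 0.0, -0.0]
[2.8, 0.9, -0.5, -0.0, 0.0, -0.0]
[8.5, 2.7, -1.5, -0.0, 0.0, -0.0]
[6.6, 2.7, -12.1, -0.0, 0.0, -0.0]
```

View pics/wrist8.png

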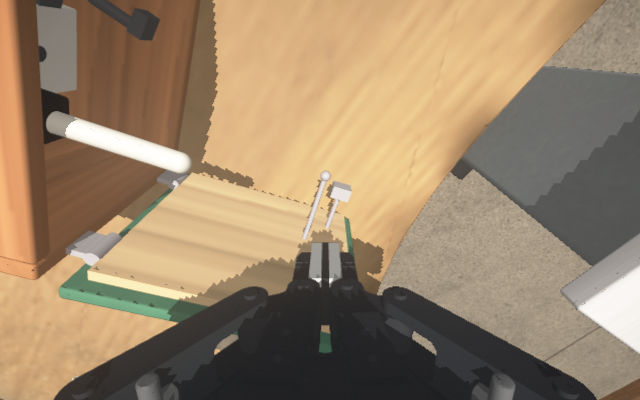

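View pics/s8c.png

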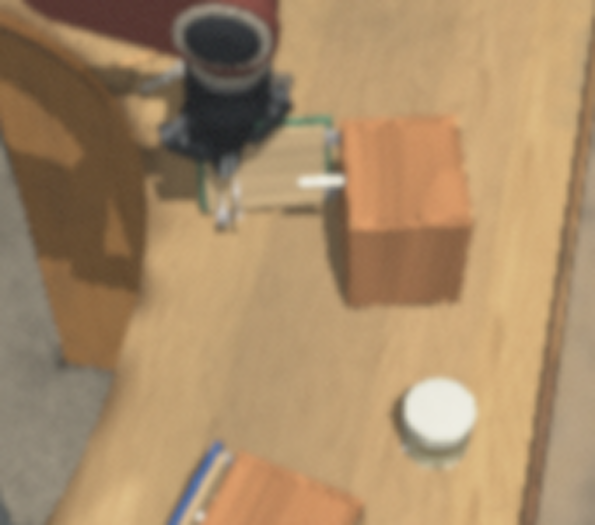

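Request:
apply_moves([
  [-0.5,-0.2,0.1,0,0,0],
  [-0.9,-0.5,0.1,0,0,0],
  [-0.9,-0.5,0.1,0,0,0],
  [0,0,0,0,0,0],
  [1.5,0.5,-0.3,0,0,0],
  [2.8,0.9,-0.5,0,0,0],
  [5,1.6,-0.9,0,0,0],
  [7,2.2,-1.2,0,0,0],
  [7.5,2.5,-3,0,0,0],
  [7,2.6,-6,0,0,0],
  [6.8,2.7,-9,0,0,0],
  [6.6,2.7,-12,0,0,0],
  [6.6,2.7,-12,0,0,0],
])

```text
t: 12.35
tool_pos: [0.4639, 0.1092, 0.204]
tool_rot: [-2.711, 1.392, 0.226]
contact_force: [0.3, -0.1, -0.3]
opening: -0.0001
```

```bash
python3 - <<'E'
from plan import *
for n in('wrist','side','top'):snap(n,n+'9')
o=ctrl.get_obs();print(o['contact_force'],o['tool_pos'])
a=cv2.imread('pics/side9.png')[80:230,230:400];a=cv2.resize(a,None,fx=3.5,fy=3.5,interpolation=cv2.INTER_CUBIC)
cv2.imwrite('pics/s9c.png',a)
E
```

```text
[-0.26936463  0.39353359 -0.58147003] [0.46054468 0.10968081 0.19807561]
```

View pics/s9c.png

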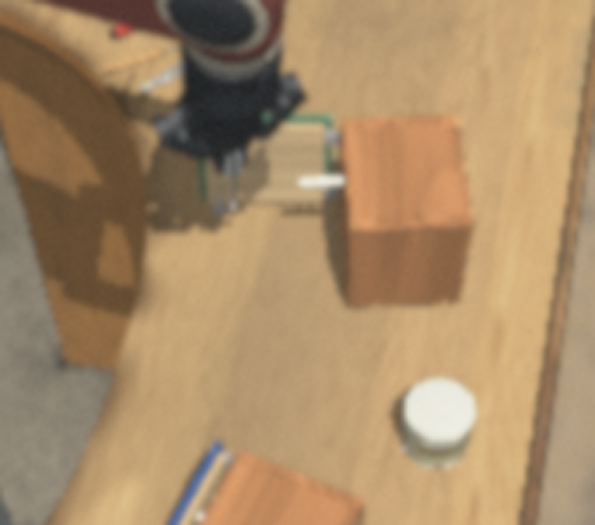

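View pics/wrist9.png

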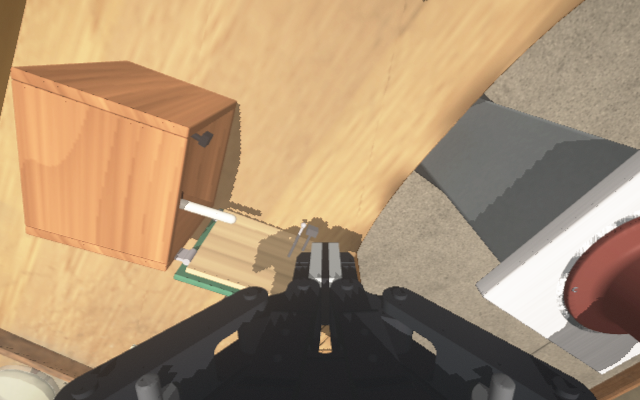

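View pics/top9.png

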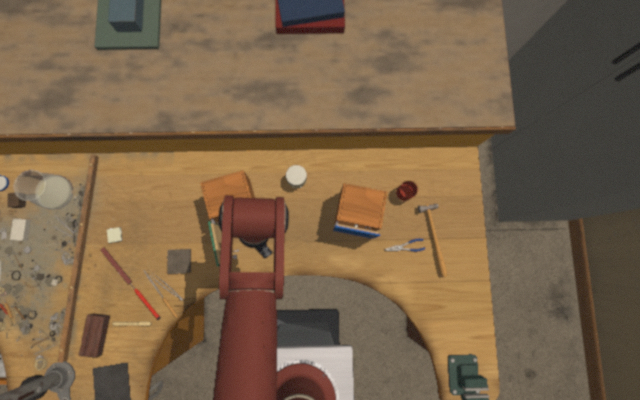

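Request:
apply_moves([
  [3,1,-3,0,0,0],
  [6,2,-4,0,0,0],
  [9,3,-5,0,0,0],
  [12,4,-6,0,0,0],
  [15,5,-6,0,0,0],
  [18,6,-6,0,0,0],
  [18,6,-6,0,0,0],
  [18,6,-6,0,0,0],
])

```text
t: 13.3
tool_pos: [0.5203, -0.0779, 0.2235]
tool_rot: [-2.713, 1.396, 0.247]
contact_force: [1.0, 0.6, 0.8]
opening: -0.0001
```

```bash
python3 - <<'E'
from plan import *
for n in('side','top'):snap(n,n+'10')
o=ctrl.get_obs();print(o['t'],o['contact_force'],o['tool_pos'])
a=cv2.imread('pics/side10.png')[80:230,230:400];a=cv2.resize(a,None,fx=3.5,fy=3.5,interpolation=cv2.INTER_CUBIC)
cv2.imwrite('pics/s10c.png',a)
a=cv2.imread('pics/top10.png')[150:290,180:450];a=cv2.resize(a,None,fx=2.9,fy=2.9,interpolation=cv2.INTER_CUBIC)
cv2.imwrite('pics/t10c.png',a)
for n in('side','top'):
  d=cv2.absdiff(cv2.imread(f'pics/{n}0.png'),cv2.imread(f'pics/{n}10.png')).max(2)
  if n=='top': print('tin',d[162:190,284:308].max(),'coffee',d[180:202,395:420].max(),'pliers',d[235:255,383:428].max(),'bluedoor',d[220:240,332:386].max())
  else: print('tin',d[185:213,343:370].max(),'coffee',d[288:318,303:330].max(),'pliers',d[268:316,244:266].max(),'bluedoor',d[205:262,268:296].max())
E
```

```text
13.4 [-0.22866854 -0.65252124  0.19974527] [ 0.52054941 -0.07702949  0.22455462]
tin 6 coffee 6 pliers 6 bluedoor 7
tin 17 coffee 21 pliers 14 bluedoor 130
```

View pics/s10c.png

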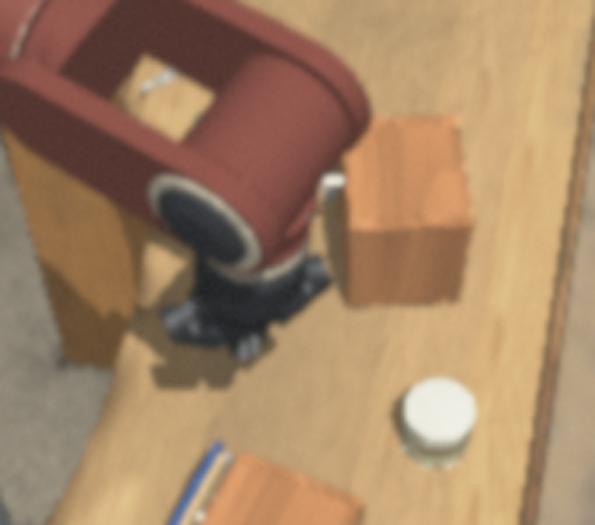

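View pics/t10c.png

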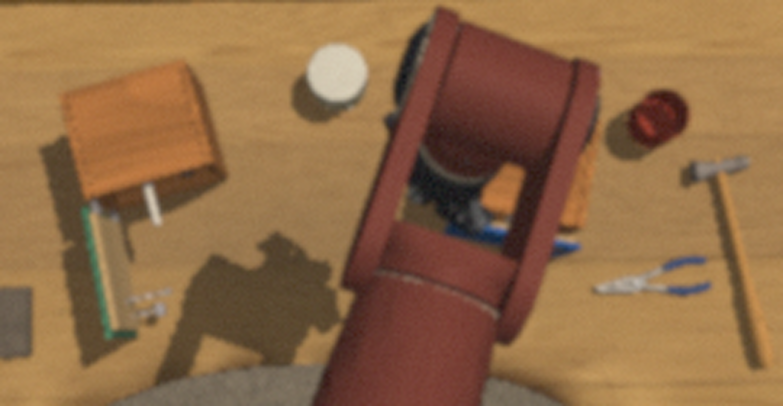

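```bash
python3 - <<'E'
from plan import *
L=lambda x,y:cab(onz('top10',x/2.9+180,y/2.9+150,.13)[:2]-H)
a=L(108,337);b=L(84,212);d=a-b;print('door angle',np.arctan2(-d[0],-d[1]),np.linalg.norm(d))
print(ctrl.finish_job())
E
```

```text
door angle 1.6165858898897962 0.12353008714465791
the job is handed in; nothing more can be done
None
```

The green door is standing wide open at about 1.6 rad (93°), and I handed the job in at about 13.4 s.

- **Opening the door:** I pressed the shut fingers in at the brass dot with about 3 N until the catch let go. After I backed off 11 cm, the door sprang ajar by itself to about 0.5 rad. I then reached in from the free-edge side above the catch pins, pushed the inner panel round, and drew the fingers clear.
- **Last checks:** The arm was clear of everything, with force readings at noise level. The top picture gave the door angle as 1.62 rad. The side picture showed the blue door, both tins and the pliers unchanged from the start.
- **Less certain:** In the last top picture the arm covered part of the blue door, so its being shut rests on the side view. That top picture also differed slightly from the start around the tins and pliers, which I put down to noise or shadow. The force while pressing did not show a clear catch release or firm stop, so only the door springing open confirmed the release.

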